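# Shut the ink case: break the lid stay, lower the lid, fold the clips down

### The arm

A 6-joint arm with a two-finger parallel gripper is mounted at the origin on the work surface. World frame = base frame: x ahead of the robot, y to its left, z up, the work surface at z = 0. Lengths are in m, angles in rad, forces in N, time in s.
With the tool pointing down it reaches from about 0.25 to 0.775 m from the base axis. Payload 4 kg.
Tool frame: the origin (TCP) lies midway between the tips of the shut fingers; the grasp point (between the pads) lies 19 mm behind it; z points along the fingers, y is the direction in which the jaws open and shut (so a half turn about z gives the same grasp; the last joint's range is limited). The gripper opens to 94 mm and grips with 3 to 60 N. Pads are 16 mm wide; open, the fingers measure 119 mm over their backs; the gripper's body (75 mm by 177 mm) begins 78 mm behind the grasp point.
Start: joints at [1.242, 0.087, 1.371, -0, 1.684, -0.103], TCP at [0.123, 0.536, 0.17] pointing down, gripper open.
Joint ranges: [-3.1, 3.1], [-0.76, 2.03], [0.27, 2.55], [-1.08, 4.22], [0.17, 2.65], [-2.57, 2.57]. Speed limits (rad/s): [2.79, 2.79, 3.14, 3.14, 3.14, 3.14].

### API

Orientations are given as [roll, pitch, yaw] about the fixed x, y, z axes, in that order (R = Rz(yaw) Ry(pitch) Rx(roll)).
In Python, from bench import robot, cams gives the robot as it stands.
- The arm moves only by the tool step_arm, never from a script. Its argument "plan" is a list that holds one entry, the list of rows, each a list of 5 numbers: the shift along the world's x, y, z in mm, then the turn about the world's z in rad, then the opening in per cent of the stroke, from 0 (shut) to 100 (fully open). In form: [[[tx, ty, tz, turn, fingers], ...]]. A call has 1 to 8 rows; each row is the pose to reach, as a shift and turn from the pose commanded when the call began; what a row does not reach only later rows make up. A row lasts 1/12 s, in which the tool goes at most 41.7 mm and 7.16 degrees, less where a joint would pass 70% of its speed; a pose out of reach is approached as far as the arm can. A call with a gripper value outside its range is refused whole. The fingers move at their own pace and stop on an object; the grip force is fixed at half the most. Time passes only in rows, so rows that repeat a pose let the fingers close. It gives the time, the measured TCP pose, the force and the opening at its end, in the units of the state.
- robot.get_obs(): the state, without advancing time (a new reading comes with each control period).
- cams.snapshot(name): name is "side" or "top"; returns a dict with "frame" (480x640x3 uint8, red, green, blue), "camera_matrix" (3x3 intrinsics, pixels), "origin" and "attitude" of the camera in the world. Camera axes: x right, y down, z forward; pixel columns grow to the right and rows downward; lengths in m; the calibration is good to about 2 mm. A picture is of the moment at which its call begins. There is no depth.
- robot.close_job(): hands the job in, once; it reports no verdict.
The state is a dict: "time": time; "joint_positions": joint angles; "qvel": joint speeds; "joint_torque": joint torques, N m; "tool_pos": TCP position; "ee_rot": TCP orientation; "wrist_force": force on the tool from outside, world axes, zero at the start; "wrist_torque": the same for the moment, N m; "width": finger opening in m.
Only numpy, scipy, OpenCV 4.12 (cv2) and the standard library are available. Lean on these libraries where they do the work, as an engineer would, in place of code of your own. Each camera call takes 0.05 s, during which the arm holds its last target. There are 200 camera calls.

### The job

Close the blue ink case for the night: pull the orange bar to the front to break the locked, sprung folding stay at its knee, far enough that it does not spring back straight, then lower the lid gently until it is fully shut, and then fold both yellow clips on its front edge fully down, one after the other. Neither lid nor clips may be forced (a light push of a finger is enough) or slammed, and the bottle, the jar and the tape roll beside the case stay where they are.

Things in the scene. Friction and masses are not known exactly. Their poses are not given: they have to be found in the camera images.
- case: blue metal ink case fixed to the bench, 240 mm deep (its x), 300 mm wide (its y), base 90 mm high, 115 mm with the lid shut. Origin: centre of its underside on the bench; its x points away from its front to the lid hinge, y to its left, z up. Nothing in it is to be touched.
- lid_hinge (a point): middle of the lid's hinge line, on the far top rim of the base, 120 mm in x and 90 mm up from the case's origin; the hinge line runs along the case's y.
- lid: blue lid, a shallow tray 240 mm deep, 300 mm wide, 25 mm high, about 0.5 kg (varies). Origin: middle of the hinge line. Open it leans 75 degrees above shut (free edge 320 mm up) and its axes are the case's; its z axis tilts 1.309 rad from vertical by the time it is shut. Stiff hinge: once the stay is broken it stays where left; 2 to 8 N near the free edge push it shut.
- lid_edge (a point): middle of the lid's free edge, on its outer (top) face, 240 mm from the hinge along the lid and 25 mm outside the rim plane; moves with the lid. The outer face may be pushed anywhere.
- stay_knee (a joint): fold of the stay's knee, rad: 0 = locked straight (0.16 past dead centre, on its stop), growing as it folds; 2.7 with the lid shut. A spring resists with about 8 to 16 N at the bar: let go below about 0.7 it springs back almost straight (0.2); folded past about 1 it stays, held by the stiff lid hinge. The lid sinks as it folds, to about 50 degrees above shut at a fold of 1.7.
- stay: lower of the stay's two 75 mm steel links, 12 mm wide, upright plane 8 mm outside the case's right (-y) wall. Origin: its pivot, at rim height 100 mm in front of the hinge line. The upper link joins the knee to the lid's side edge 140 mm from the hinge. The knee breaks to the FRONT, circling over its pivot at 75 mm, and sinks below the rim outside the wall as the lid shuts.
- knee_bar (a point): point on the axis of the orange release bar, 15 mm in diameter, that sticks out 66 mm to the case's right (-y) from the knee; the point is 50 mm out from the stay's plane, 58 mm outside the wall. With the stay locked it is about 65 mm above the rim and 63 mm in front of the hinge line, some 37 mm nearer the hinge than the stay's pivot. It may be gripped or hooked and pulled.
- clip_left (a joint): angle of the left (+y) yellow clip on the lid's front edge, rad: 0 = straight out in the lid's plane, negative = up, growing as it folds down, 1.57 = fully down against its stop, flat along the front. Starts between -0.5 and 0.1. Plate 35 mm long, 40 mm wide, 5 mm thick with a 7 mm bead at the tip; stays where it is left, turns with 1 to 3 N at the tip.
- clip_right (a joint): the same for the right (-y) clip.
- clip_left_hinge (a point): middle of the left clip's hinge, on the lid's front edge: 8 mm in front of the lid's front face, 12 mm above the rim and 85 mm left of the middle with the lid shut; moves with the lid.
- clip_right_hinge (a point): the same for the right clip, 85 mm right of the middle.
- clip_left_tip (a point): tip of the left clip, 35 mm from its hinge.
- clip_right_tip (a point): tip of the right clip, 35 mm from its hinge.
- ink_bottle: amber glass ink bottle with black cap, 44 mm in diameter, 100 mm high, standing left of the case; leave it. Origin: centre of its underside.
- tape_roll: roll of blue tape lying flat right of the case, 90 mm in diameter, 24 mm high; leave it. Origin: centre of its underside.
- jar: yellow ink jar with white lid, 56 mm in diameter, 60 mm high, left of the case; leave it. Origin: centre of its underside.
Not all that is in view belongs to the job. There is more than one size of the ink_bottle; the job needs the smallest. Leave any pink look-alike of the jar alone.

How it is judged:
By the outcome, as a careful person would: the job done as asked, in the order asked, and still so for the second after the job is handed in, with the robot touching nothing.
It also fails if it takes over 72 s, if anything falls off the work surface, if the arm or the gripper's body presses on something with over 40 N, if the wrist force passes 120 N, or if a joint passes its speed limit or range.

## Working session

There is one attempt and no reset: what is moved stays moved. The work goes in short steps, Python scripts to look and compute and a tool call to move; the robot and the scene stay as the last step left them, time stands still between calls to the robot, and variables do not carry over. Pictures are saved under pics/ and viewed, about 8 in all and at most 12, crops included, and the job is handed in when it is done.

Besides the shell and the picture viewer there is one more tool, called as name([rows], argument=value, ...), one row to a line, values as JSON. step_arm: Moves the arm, as the interface text tells. Its arguments: {"type":"object","properties":{"plan":{"type":"array"}},"required":["plan"]}

```bash
ls; mkdir -p pics
python3 - <<'E'
from bench import robot,cams
import cv2,json
for n in("side","top"):
    s=cams.snapshot(n); cv2.imwrite(f"pics/{n}0.png",s["frame"][:,:,::-1]); print(n,s["camera_matrix"],s["origin"],s["attitude"])
print(robot.get_obs())
E
```

```text
pics
side [[470.02327127   0.         320.45094957]
 [  0.         470.02327127 241.25540362]
 [  0.           0.           1.        ]] [ 0.13758457 -0.61239693  0.9446413 ] [-2.30597482  0.02001506 -0.69618965]
top [[467.94840387   0.         320.01397483]
 [  0.         467.94840387 241.48181427]
 [  0.           0.           1.        ]] [0.53429165 0.04003029 1.28956806] [-3.02210870e+00  1.07187278e-03 -1.59692828e+00]
{'time': 0.1, 'joint_positions': array([ 1.24191355e+00,  8.78763596e-02,  1.37209399e+00,  1.84288245e-05,
        1.68361873e+00, -1.03150499e-01]), 'qvel': array([ 0.00081095, -0.00142269, -0.00245339, -0.00015797, -0.00198551,
        0.00013898]), 'joint_torque': array([ 2.52428850e-03, -3.41250336e+01, -3.03301942e+01,  7.20334821e-02,
        3.03359097e-02, -1.11930829e-04]), 'tool_pos': array([0.12294037, 0.53549801, 0.16862853]), 'ee_rot': array([-3.13960872e+00, -2.23785917e-04,  2.91586221e+00]), 'wrist_force': array([ 0.64232595,  0.16143848, -0.89644963]), 'wrist_torque': array([-0.01552875,  0.02198151, -0.03211087]), 'width': 0.09362916031563702}
```

View pics/side0.png

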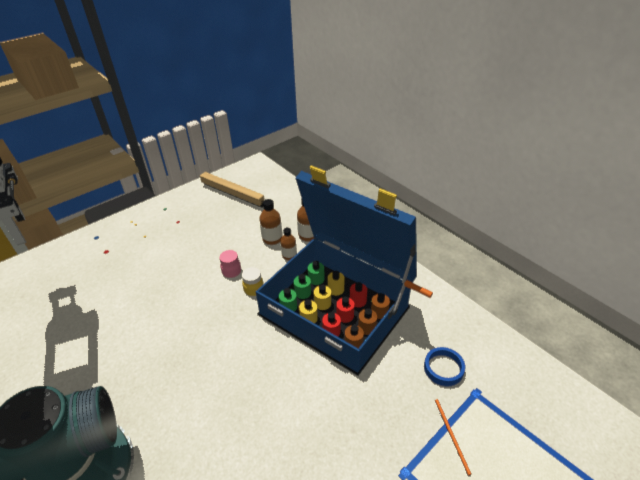

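View pics/top0.png

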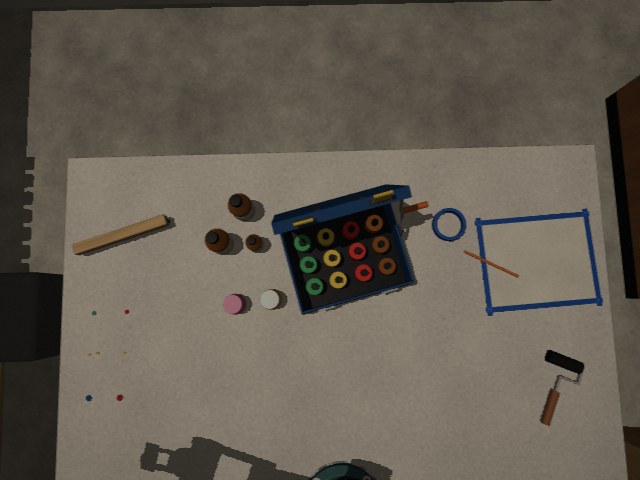

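The side view shows the open case (base around 260–410, 240–370), clips at (318,175) and (386,200), and the bar at (418,288). In the top view the case's front rim runs from (303,312) to (412,282) and the bar is at (418,207). Next I'll take zoomed crops.

```bash
cat > h.py <<'E'
import numpy as np,cv2
from scipy.spatial.transform import Rotation as R
from bench import robot,cams
def snap(n,f=None):
    s=cams.snapshot(n)
    if f: cv2.imwrite("pics/"+f,s["frame"][:,:,::-1])
    s["R"]=R.from_euler("xyz",s["attitude"]).as_matrix(); return s
def ray(s,p):
    d=s["R"]@np.linalg.inv(s["camera_matrix"])@[p[0],p[1],1]; return np.array(s["origin"]),d/np.linalg.norm(d)
def onz(s,p,z):
    o,d=ray(s,p); return o+d*(z-o[2])/d[2]
def tri(s1,p1,s2,p2):
    o,d=ray(s1,p1);q,e=ray(s2,p2)
    t=np.linalg.lstsq(np.c_[d,-e],q-o,rcond=None)[0]; a=o+d*t[0];b=q+e*t[1]; return (a+b)/2,np.linalg.norm(a-b)
def proj(s,P):
    c=s["R"].T@(np.array(P)-s["origin"]); u=s["camera_matrix"]@c; return u[:2]/u[2]
def crop(s,x,y,w,h,k,f):
    c=cv2.resize(s["frame"][y:y+h,x:x+w,::-1],None,fx=k,fy=k,interpolation=cv2.INTER_CUBIC); cv2.imwrite("pics/"+f,c)
def blobs(s,lo,hi,roi,amin=15):
    x,y,w,h=roi; hsv=cv2.cvtColor(np.ascontiguousarray(s["frame"][y:y+h,x:x+w]),cv2.COLOR_RGB2HSV)
    m=cv2.inRange(hsv,lo,hi); n,l,st,c=cv2.connectedComponentsWithStats(m)
    return [(st[i,4],c[i]+[x,y],cv2.boxPoints(cv2.minAreaRect(np.argwhere(l==i)[:,::-1].astype(np.float32)))+[x,y]) for i in range(1,n) if st[i,4]>=amin]
E
python3 - <<'E'
from h import *
t=snap("top");s=snap("side")
a=cv2.resize(t["frame"][170:330,265:440,::-1],(400*175//160*1,400),interpolation=cv2.INTER_CUBIC)
b=cv2.resize(s["frame"][155:380,250:440,::-1],(int(190*400/225),400),interpolation=cv2.INTER_CUBIC)
a=cv2.convertScaleAbs(np.hstack([a,b]),alpha=1.6,beta=20); print(a.shape)
cv2.imwrite("pics/c1.png",a)
for q,n,r in((t,"top",(395,190,40,35)),(s,"side",(395,270,45,40))):
    for bl in blobs(q,(3,130,90),(15,255,255),r): print(n,"orange",bl[0],bl[1],bl[2].tolist())
for q,n,r in((t,"top",(270,175,145,60)),(s,"side",(295,155,120,60))):
    for bl in blobs(q,(18,120,60),(32,255,255),r): print(n,"yellow",bl[0],bl[1],bl[2].round(1).tolist())
E
```

```text
(400, 774, 3)
top orange 55 [422.4        204.50909091] [[416.5882396697998, 203.35294246673584], [426.7058849334717, 200.82353115081787], [427.94117736816406, 205.7647066116333], [417.8235340118408, 208.29411697387695]]
side orange 152 [418.00657895 288.42763158] [[403.3900194168091, 284.28096199035645], [405.73752307891846, 279.3512020111084], [432.0166358947754, 291.8650646209717], [429.669132232666, 296.7948246002197]]
top yellow 77 [383.01298701 193.79220779] [[372.9, 194.7], [391.8, 189.3], [392.9, 193.0], [374.0, 198.4]]
top yellow 79 [302.86075949 221.62025316] [[292.3, 222.5], [312.2, 217.1], [313.2, 220.8], [293.3, 226.2]]
top yellow 44 [325.27272727 231.34090909] [[319.0, 229.0], [332.0, 229.0], [332.0, 234.0], [319.0, 234.0]]
side yellow 204 [317.91176471 173.91666667] [[305.5, 175.5], [310.5, 163.9], [330.5, 172.5], [325.5, 184.1]]
side yellow 303 [386.07590759 198.97029703] [[375.0, 206.6], [379.1, 187.6], [397.0, 191.4], [392.9, 210.4]]
```

View pics/c1.png

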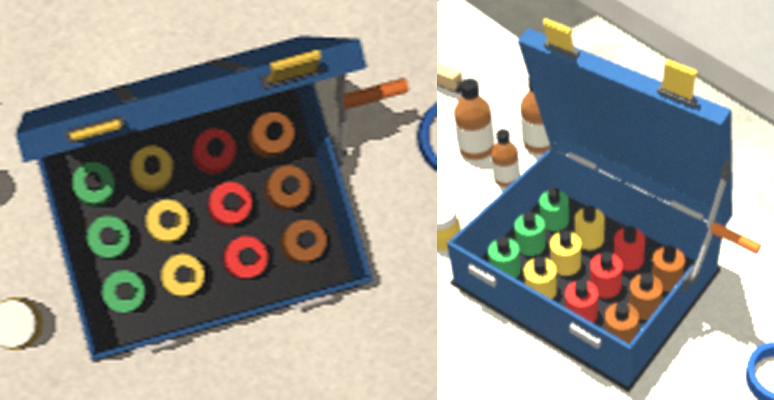

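Run:
```python
from h import *
np.set_printoptions(precision=4,suppress=True)
t=snap("top");s=snap("side")
T=lambda x,y:(x/2.5+265,y/2.5+170); S=lambda x,y:((x-437)/1.778+250,y/1.778+155)
pts={"FL":(T(95,356),S(450,243)),"FR":(T(370,280),S(632,350)),"bartip":((427.3,203.3),(430.8,294.3)),"clipL":((302.9,221.6),(317.9,173.9)),"clipR":((383,193.8),(386.1,199)),"lidL":(T(20,130),S(521,33)),"lidR":(T(362,55),S(731,118))}
for k,(a,b) in pts.items():
    print(k,*tri(t,a,s,b), onz(t,a,.09),onz(s,b,.09))
FL=onz(t,pts["FL"][0],.09);FR=onz(t,pts["FR"][0],.09);print(np.linalg.norm(FL-FR))
# edge-based yaw/pose from top front rim + side rim
FL=(onz(t,pts["FL"][0],.09)+onz(s,pts["FL"][1],.09))/2;FR=(onz(t,pts["FR"][0],.09)+onz(s,pts["FR"][1],.09))/2
y=(FL-FR)[:2];yaw=np.arctan2(-y[0],y[1]);c=np.cos(yaw);n=np.sin(yaw);M=np.array([[c,-n],[n,c]])
O=((FL+FR)/2)[:2]+M@[.12,0];print("yaw",yaw,"O",O)
W=lambda x,y,z:np.r_[O+M@[x,y],z]
for k,P in {"bar":W(.057,-.208,.155),"bartip":W(.057,-.224,.155),"barbase":W(.057,-.158,.155),"FL":W(-.12,.15,.09),"FR":W(-.12,-.15,.09),"lidL":W(.12-.24*np.cos(1.309),.15,.09+.24*np.sin(1.309)),"BR":W(.12,-.15,.09)}.items():
    print(k,P,np.hypot(P[0],P[1]),proj(t,P),proj(s,P))
for k,(p,r) in {"tape":((449,224),.012)}.items(): print(k,onz(t,p,r), (M.T@(onz(t,p,r)[:2]-O)))
```

```text
FL [0.4982 0.0855 0.089 ] 0.00021172230576264623 [0.4984 0.0854 0.09  ] [0.4977 0.0847 0.09  ]
FR [ 0.5692 -0.1994  0.0833] 0.0028046864316740427 [ 0.5678 -0.1972  0.09  ] [ 0.567  -0.2033  0.09  ]
bartip [ 0.7573 -0.2283  0.1562] 0.0019508545893392403 [ 0.7712 -0.2446  0.09  ] [ 0.8083 -0.1956  0.09  ]
clipL [0.6876 0.072  0.3536] 0.001230716569981813 [0.7314 0.0806 0.09  ] [0.932  0.3776 0.09  ]
clipR [ 0.7394 -0.0914  0.3511] 0.005664124352385901 [ 0.7994 -0.1303  0.09  ] [1.     0.1392 0.09  ]
lidL [0.6878 0.1392 0.3219] 0.014807014841254436 [0.7324 0.1582 0.09  ] [0.8833 0.4235 0.09  ]
lidR [ 0.7532 -0.1562  0.3216] 0.006401985053476281 [ 0.8024 -0.2005  0.09  ] [0.9865 0.0116 0.09  ]
0.29102795010958193
yaw 0.23863603094208513 O [ 0.6493 -0.0292]
bar [ 0.7539 -0.2178  0.155 ] 0.784729078615397 [422.7877 205.1901] [426.5029 292.6413]
bartip [ 0.7577 -0.2334  0.155 ] 0.7927999461644989 [429.0085 203.5183] [433.0742 295.8015]
barbase [ 0.7421 -0.1693  0.155 ] 0.7611255743346496 [403.3142 210.4236] [406.5408 283.0415]
FL [0.4973 0.0882 0.09  ] 0.5050330376313669 [301.9239 312.8593] [256.3667 290.9533]
FR [ 0.5682 -0.2033  0.09  ] 0.6034765037754863 [415.3911 281.796 ] [360.0877 351.5775]
lidL [0.6701 0.1302 0.3218] 0.6826548391003954 [275.6232 233.2866] [296.7681 177.5373]
BR [ 0.8014 -0.1466  0.09  ] 0.8146879237917511 [389.2071 192.9058] [413.4168 284.2937]
tape [ 0.7269 -0.3199  0.012 ] [ 0.0067 -0.3008]
```

step_arm([
  [[40,-60,70,-0.2,100],[80,-120,80,-0.4,100],[100,-160,80,-0.5,100],[120,-200,80,-0.6,100],[140,-240,80,-0.7,100],[160,-280,80,-0.8,100],[180,-315,80,-0.9,100],[200,-350,80,-1.0,100]],
])

```text
time: 0.97
tool_pos: [0.281, 0.2616, 0.247]
ee_rot: [3.14, -0.0, 1.911]
wrist_force: [0.8, -0.8, -0.3]
width: 0.0938
```

step_arm([
  [[20,-35,0,-0.05,100],[40,-72,0,-0.1,100],[60,-108,0,-0.1,100],[80,-144,0,-0.1,100],[100,-180,0,-0.1,100],[120,-216,0,-0.1,100],[140,-252,0,-0.1,100],[160,-288,0,-0.1,100]],
])

```text
time: 1.63
tool_pos: [0.4412, -0.0269, 0.2466]
ee_rot: [3.141, 0.0, 1.815]
wrist_force: [1.4, -0.3, -0.2]
width: 0.094
```

step_arm([
  [[25,-30,0,0,100],[50,-60,0,0,100],[75,-85,0,0,100],[100,-110,0,0,100],[120,-130,0,0,100],[120,-130,0,0,100]],
])

```text
time: 2.13
tool_pos: [0.5627, -0.1585, 0.2432]
ee_rot: [-3.139, -0.001, 1.812]
wrist_force: [0.1, 0.2, -1.0]
width: 0.0943
```

step_arm([
  [[15,-35,-10,0,100],[27,-65,-25,0,100],[37,-93,-40,0,100],[60,-88,-53,0,100],[90,-80,-53,0,100],[120,-73,-53,0,100],[150,-65,-53,0,100],[160,-62,-53,0,100]],
])

```text
time: 2.8
tool_pos: [0.7231, -0.2142, 0.1912]
ee_rot: [-3.141, -0.002, 1.819]
wrist_force: [0.2, 0.2, -1.6]
width: 0.0941
```

Run:
```python
from h import *
t=snap("top");s=snap("side");print(robot.get_obs()["tool_pos"])
a=cv2.resize(t["frame"][130:280,330:470,::-1],None,fx=2.8,fy=2.8,interpolation=cv2.INTER_CUBIC)
b=cv2.resize(s["frame"][200:350,330:470,::-1],None,fx=2.8,fy=2.8,interpolation=cv2.INTER_CUBIC)
cv2.imwrite("pics/c2.png",cv2.convertScaleAbs(np.hstack([a,b]),alpha=1.6,beta=20))
```

```text
[ 0.72175912 -0.21481591  0.19140638]
```

View pics/c2.png

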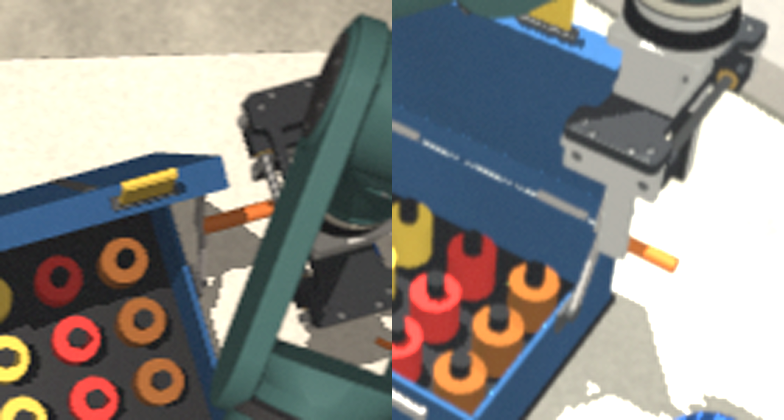

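step_arm([
  [[2,-8,0,0,100],[3,-8,-14,0,100],[3,-8,-28,0,100],[3,-8,-42,0,100],[3,-8,-55,0,100],[3,-8,-55,0,100]],
])

```text
time: 3.4
tool_pos: [0.7209, -0.2255, 0.1356]
ee_rot: [-3.137, -0.003, 1.814]
wrist_force: [-1.2, 1.1, -0.8]
width: 0.094
```

step_arm([
  [[-8,-2,0,0,100],[-15,-4,2,0,100],[-22,-5,5,0,100],[-29,-7,7,0,100],[-36,-9,9,0,100],[-43,-10,10,0,100],[-49,-12,10,0,100],[-55,-13,10,0,100]],
])

```text
time: 4.07
tool_pos: [0.668, -0.2381, 0.1488]
ee_rot: [3.141, 0.0, 1.816]
wrist_force: [0.0, -0.7, -0.7]
width: 0.094
```

step_arm([
  [[-6,-1,-1,0,100],[-12,-3,-2,0,100],[-18,-4,-4,0,100],[-24,-6,-7,0,100],[-30,-7,-10,0,100],[-35,-8,-13,0,100],[-40,-10,-17,0,100],[-40,-10,-17,0,100]],
])

```text
time: 4.73
tool_pos: [0.6272, -0.248, 0.1302]
ee_rot: [-3.14, -0.001, 1.815]
wrist_force: [0.7, -0.0, 0.3]
width: 0.0941
```

Run:
```python
from h import *
t=snap("top");s=snap("side");o=robot.get_obs();print(o["tool_pos"],o["wrist_force"])
a=cv2.resize(t["frame"][150:330,260:440,::-1],None,fx=2.2,fy=2.2,interpolation=cv2.INTER_CUBIC)
b=cv2.resize(s["frame"][180:360,260:440,::-1],None,fx=2.2,fy=2.2,interpolation=cv2.INTER_CUBIC)
cv2.imwrite("pics/c3.png",cv2.convertScaleAbs(np.hstack([a,b]),alpha=1.6,beta=20))
```

```text
[ 0.6284192  -0.24773047  0.13106404] [-0.92782319 -0.00714547  0.31163865]
```

View pics/c3.png

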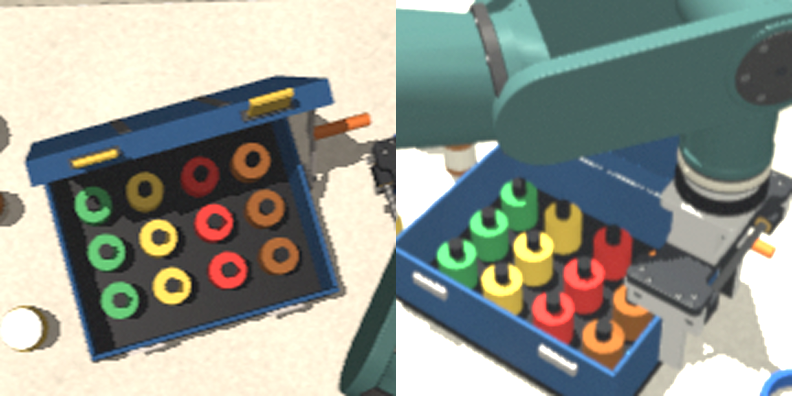

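Run:
```python
from h import *
t=snap("top");s=snap("side")
f=lambda P:((proj(s,P)-[330,200])*2.8+[392,0]).round()
tc=np.array([.7218,-.2148,.1914]);u=np.array([.97,.242,0])
for d in(-.053,0,.053): print(d,f(tc+u*d),f(tc+u*d+[0,0,.078]))
for q,n,r in((t,"top",(395,190,45,30)),(s,"side",(385,255,60,60))):
    for bl in blobs(q,(3,130,90),(15,255,255),r): print(n,bl[0],bl[1],bl[2].round(1).tolist())
```

```text
-0.053 [604. 290.] [616. 217.]
0 [638. 246.] [650. 173.]
0.053 [669. 205.] [683. 133.]
top 58 [422.29310345 204.60344828] [[416.6, 203.4], [426.7, 200.8], [428.0, 206.0], [417.9, 208.5]]
side 57 [426.40350877 292.31578947] [[420.8, 292.4], [423.2, 287.6], [432.0, 292.0], [429.6, 296.8]]
```

step_arm([
  [[0,0,25,0,100],[10,3,50,0,100],[40,10,55,0,100],[70,16,55,0,100],[95,23,50,0,100],[95,23,20,0,100],[95,23,0,0,100],[95,23,-15,0,100]],
])

```text
time: 5.6
tool_pos: [0.7239, -0.2238, 0.1129]
ee_rot: [-3.139, -0.002, 1.817]
wrist_force: [-0.1, 0.1, -0.6]
width: 0.094
```

step_arm([
  [[0,0,-6,0,100],[0,0,-10,0,100],[0,0,-10,0,100]],
])

```text
time: 5.85
tool_pos: [0.7236, -0.2246, 0.1061]
ee_rot: [-3.141, -0.0, 1.816]
wrist_force: [-0.1, 0.4, 0.5]
width: 0.0937
```

Pull a first part and read the force.

step_arm([
  [[-7,-2,0,0,100],[-12,-3,1,0,100],[-17,-4,3,0,100],[-22,-5,4,0,100],[-27,-6,6,0,100]],
])

```text
time: 6.27
tool_pos: [0.7012, -0.2308, 0.1162]
ee_rot: [3.129, 0.005, 1.817]
wrist_force: [10.7, 1.3, -1.8]
width: 0.0941
```

step_arm([
  [[-7,-2,2,0,100],[-14,-3,3,0,100],[-21,-5,4,0,100],[-28,-7,4,0,100],[-34,-8,3,0,100],[-40,-10,2,0,100],[-46,-11,0,0,100],[-52,-13,-3,0,100]],
])

```text
time: 6.93
tool_pos: [0.6507, -0.2438, 0.1163]
ee_rot: [3.124, 0.008, 1.817]
wrist_force: [8.3, 3.2, 7.6]
width: 0.0941
```

step_arm([
  [[-6,-1,-3,0,100],[-12,-3,-7,0,100],[-18,-4,-11,0,100],[-23,-6,-15,0,100],[-28,-7,-20,0,100],[-28,-7,-20,0,100]],
])

```text
time: 7.43
tool_pos: [0.6205, -0.2512, 0.0931]
ee_rot: [3.13, 0.005, 1.816]
wrist_force: [7.4, -0.1, -0.1]
width: 0.0938
```

Run:
```python
from h import *
t=snap("top");s=snap("side");o=robot.get_obs();print(o["tool_pos"],o["wrist_force"])
a=cv2.resize(t["frame"][150:330,260:440,::-1],None,fx=2.2,fy=2.2,interpolation=cv2.INTER_CUBIC)
b=cv2.resize(s["frame"][180:360,260:440,::-1],None,fx=2.2,fy=2.2,interpolation=cv2.INTER_CUBIC)
cv2.imwrite("pics/c4.png",cv2.convertScaleAbs(np.hstack([a,b]),alpha=1.6,beta=20))
```

```text
[ 0.62054397 -0.2511915   0.09316996] [6.65291005 1.43441603 0.77692539]
```

View pics/c4.png

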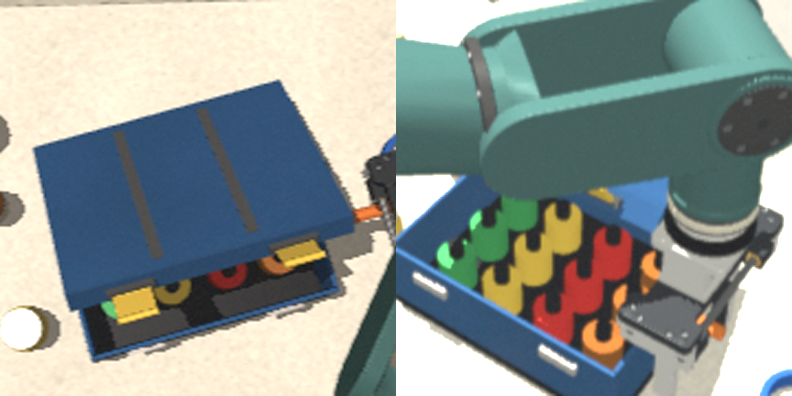

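step_arm([
  [[6,1,0,0,100],[6,1,20,0,100],[6,1,50,0,100],[6,1,85,0,80],[6,1,125,0,40],[6,1,165,0,0],[6,1,205,0,0],[6,1,245,0,0]],
])

```text
time: 8.2
tool_pos: [0.6214, -0.2497, 0.3382]
ee_rot: [3.14, 0.002, 1.815]
wrist_force: [0.8, -0.2, -0.4]
width: 0.064
```

step_arm([
  [[3,37,5,0,0],[5,75,5,0,0],[7,112,5,0,0],[9,149,5,0,0],[11,186,5,0,0],[12,218,5,0,0],[12,218,5,0,0]],
])

```text
time: 8.78
tool_pos: [0.634, -0.0259, 0.3414]
ee_rot: [3.139, -0.001, 1.823]
wrist_force: [0.8, -1.3, 0.1]
width: 0.0175
```

Run:
```python
from h import *
t=snap("top");s=snap("side");o=robot.get_obs();print(o["tool_pos"],o["wrist_force"],o["width"])
a=cv2.resize(t["frame"][150:330,260:440,::-1],None,fx=2.2,fy=2.2,interpolation=cv2.INTER_CUBIC)
b=cv2.resize(s["frame"][160:340,250:430,::-1],None,fx=2.2,fy=2.2,interpolation=cv2.INTER_CUBIC)
cv2.imwrite("pics/c5.png",cv2.convertScaleAbs(np.hstack([a,b]),alpha=1.6,beta=20))
M=R.from_euler("z",.2386).as_matrix();O=np.array([.6493,-.0292,0])
for th in (40,45,50,55):
    a=np.radians(th);e=lambda y:O+M@[.12-.24*np.cos(a)+.025*np.sin(a),y,.09+.24*np.sin(a)+.025*np.cos(a)]
    print(th,[((proj(t,e(y))-[260,150])*2.2).round().tolist() for y in(.15,-.15)],[((proj(s,e(y))-[250,160])*2.2+[396,0]).round().tolist() for y in(.15,-.15)])
```

```text
[ 0.63422089 -0.03081443  0.34088865] [ 1.59151756 -0.44678194 -0.64157872] 0.009157059245154482
40 [[67.0, 293.0], [356.0, 214.0]] [[438.0, 133.0], [689.0, 255.0]]
45 [[62.0, 277.0], [355.0, 198.0]] [[447.0, 115.0], [699.0, 234.0]]
50 [[56.0, 260.0], [352.0, 180.0]] [[457.0, 97.0], [709.0, 213.0]]
55 [[51.0, 241.0], [349.0, 160.0]] [[467.0, 80.0], [720.0, 193.0]]
```

View pics/c5.png

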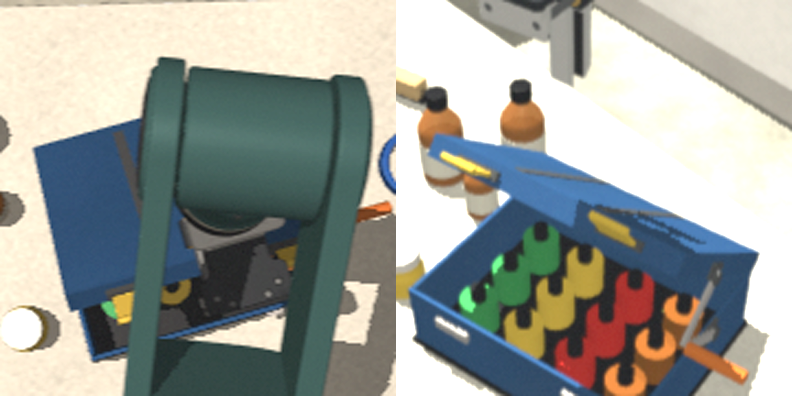

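step_arm([
  [[-10,-2,-20,0,0],[-20,-5,-40,0,0],[-20,-5,-60,0,0],[-20,-5,-72,0,0],[-20,-5,-80,0,0],[-20,-5,-84,0,0],[-20,-5,-88,0,0]],
])

```text
time: 9.47
tool_pos: [0.6147, -0.0379, 0.2517]
ee_rot: [3.141, 0.001, 1.814]
wrist_force: [-0.1, -0.1, 0.3]
width: 0.0003
```

step_arm([
  [[-3,-1,-4,0,0],[-6,-1,-8,0,0],[-9,-2,-12,0,0],[-12,-3,-16,0,0],[-15,-4,-20,0,0],[-18,-4,-24,0,0],[-21,-5,-28,0,0],[-23,-6,-32,0,0]],
])

```text
time: 10.13
tool_pos: [0.5913, -0.0427, 0.2191]
ee_rot: [3.141, 0.0, 1.816]
wrist_force: [0.6, 0.6, 0.4]
width: 0.0006
```

Run:
```python
from h import *
s=snap("side");o=robot.get_obs();print(o["tool_pos"],o["wrist_force"],o["width"])
crop(s,250,160,180,180,3,"c6.png")
f=lambda P:((proj(s,P)-[250,160])*3).round()
print(f(o["tool_pos"]))
M=R.from_euler("z",.2386).as_matrix();O=np.array([.6493,-.0292,0])
for th in (25,30,35,40):
    a=np.radians(th);e=lambda y:O+M@[.12-.24*np.cos(a)+.025*np.sin(a),y,.09+.24*np.sin(a)+.025*np.cos(a)]
    print(th,[f(e(y)) for y in(.15,0,-.15)])
```

```text
[ 0.59066124 -0.04286327  0.2181862 ] [-0.08096165  0.31832676 -0.66867676] 0.0005311855631886484
[207. 314.]
25 [array([ 30., 258.]), array([186., 340.]), array([364., 433.])]
30 [array([ 38., 233.]), array([195., 313.]), array([374., 405.])]
35 [array([ 47., 207.]), array([205., 286.]), array([386., 376.])]
40 [array([ 58., 182.]), array([217., 259.]), array([399., 347.])]
```

View pics/c6.png

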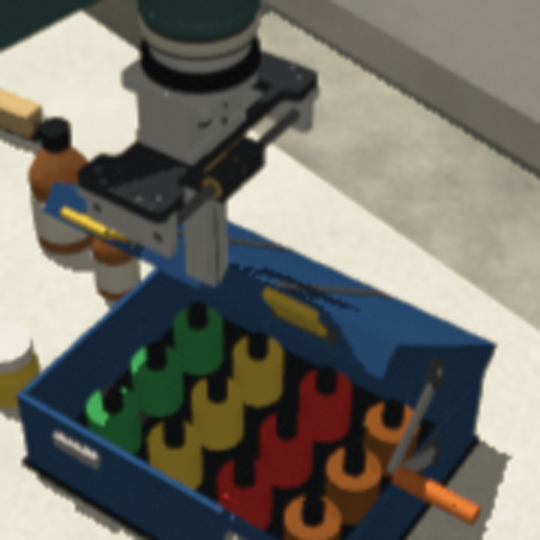

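The lid is still at about 38.5°, with its edge middle near (215,265). The finger passed just in front of it, and its visible tip (205,285) sits higher than the TCP predicts. I'll go back further over the lid and find contact by force.

step_arm([
  [[0,0,30,0,0],[0,0,60,0,0],[20,5,60,0,0],[38,9,50,0,0],[38,9,40,0,0],[38,9,30,0,0],[38,9,25,0,0],[38,9,25,0,0]],
])

```text
time: 10.85
tool_pos: [0.6279, -0.0338, 0.2417]
ee_rot: [-3.137, -0.002, 1.816]
wrist_force: [0.6, -0.2, 0.1]
width: 0.0008
```

step_arm([
  [[0,0,-4,0,0],[0,0,-8,0,0],[0,0,-12,0,0],[0,0,-12,0,0]],
])

```text
time: 11.18
tool_pos: [0.6292, -0.0338, 0.2318]
ee_rot: [-3.141, -0.0, 1.816]
wrist_force: [-0.5, 0.5, -0.0]
width: 0.0004
```

step_arm([
  [[0,0,-3,0,0],[0,0,-6,0,0],[0,0,-9,0,0],[0,0,-9,0,0]],
])

```text
time: 11.52
tool_pos: [0.6294, -0.0337, 0.2225]
ee_rot: [-3.14, -0.0, 1.816]
wrist_force: [-0.3, 0.1, -0.5]
width: 0.0009
```

step_arm([
  [[0,0,-3,0,0],[0,0,-6,0,0],[0,0,-9,0,0],[0,0,-9,0,0]],
])

```text
time: 11.85
tool_pos: [0.6293, -0.0337, 0.2134]
ee_rot: [-3.14, -0.001, 1.816]
wrist_force: [0.1, -0.6, 0.2]
width: 0.0003
```

step_arm([
  [[0,0,-3,0,0],[0,0,-6,0,0],[0,0,-9,0,0],[0,0,-9,0,0]],
])

```text
time: 12.18
tool_pos: [0.6301, -0.0337, 0.2059]
ee_rot: [3.14, 0.001, 1.816]
wrist_force: [0.4, -0.2, 1.5]
width: 0.0006
```

step_arm([
  [[0,0,-3,0,0],[0,0,-5,0,0],[0,0,-5,0,0]],
])

```text
time: 12.43
tool_pos: [0.6298, -0.0338, 0.2008]
ee_rot: [3.141, 0.001, 1.816]
wrist_force: [-0.1, 0.2, 3.9]
width: 0.0003
```

step_arm([
  [[-4,-1,-4,0,0],[-7,-2,-8,0,0],[-11,-3,-12,0,0],[-15,-4,-16,0,0],[-19,-4,-20,0,0],[-22,-5,-24,0,0],[-24,-6,-28,0,0],[-27,-6,-32,0,0]],
])

```text
time: 13.1
tool_pos: [0.6022, -0.0401, 0.1676]
ee_rot: [-3.141, 0.0, 1.816]
wrist_force: [1.7, -0.8, 1.3]
width: 0.0002
```

step_arm([
  [[-2,0,-4,0,0],[-4,-1,-8,0,0],[-7,-2,-12,0,0],[-10,-2,-16,0,0],[-12,-3,-20,0,0],[-14,-3,-24,0,0],[-16,-4,-28,0,0],[-18,-4,-32,0,0]],
])

```text
time: 13.77
tool_pos: [0.5843, -0.0438, 0.1358]
ee_rot: [-3.141, -0.0, 1.816]
wrist_force: [0.8, 0.5, 1.5]
width: 0.0003
```

step_arm([
  [[-2,0,-4,0,0],[-4,-1,-8,0,0],[-6,-1,-12,0,0],[-7,-2,-16,0,0],[-8,-2,-20,0,0],[-9,-2,-23,0,0],[-10,-2,-26,0,0],[-10,-2,-29,0,0]],
])

```text
time: 14.43
tool_pos: [0.5743, -0.0458, 0.1069]
ee_rot: [-3.141, -0.0, 1.816]
wrist_force: [0.4, -1.2, -0.7]
width: 0.0007
```

Run:
```python
from h import *
s=snap("side");o=robot.get_obs();print(o["tool_pos"],o["wrist_force"],o["width"])
crop(s,230,200,200,180,3,"c7.png")
```

```text
[ 0.5740118  -0.04561746  0.10621173] [ 0.08944643 -0.09811361  0.58605101] 0.00035911373206336185
```

View pics/c7.png

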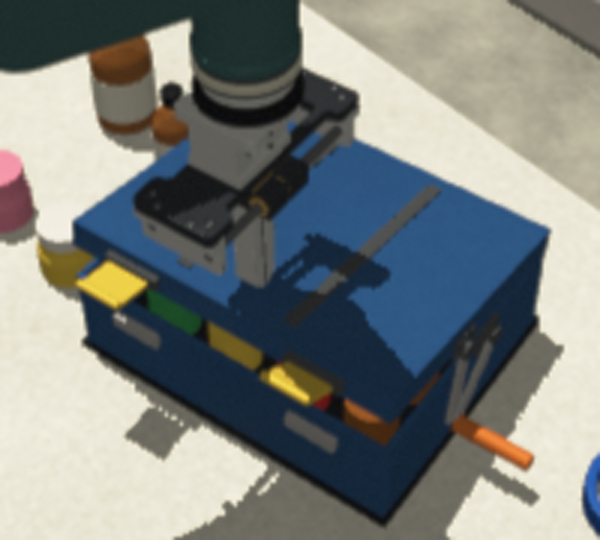

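step_arm([
  [[-1,0,-3,0,0],[-2,0,-6,0,0],[-2,0,-9,0,0],[-2,0,-11,0,0],[-2,0,-13,0,0],[-2,0,-13,0,0]],
])

```text
time: 14.98
tool_pos: [0.5723, -0.0457, 0.0938]
ee_rot: [-3.141, -0.0, 1.816]
wrist_force: [-0.1, 0.3, -0.2]
width: 0.0008
```

step_arm([
  [[0,0,-2,0,0],[0,0,-4,0,0],[0,0,-4,0,0]],
])

```text
time: 15.23
tool_pos: [0.5724, -0.0457, 0.0899]
ee_rot: [-3.141, -0.0, 1.816]
wrist_force: [0.2, 1.3, 0.1]
width: 0.0005
```

step_arm([
  [[0,0,-2,0,0],[0,0,-4,0,0],[0,0,-4,0,0]],
])

```text
time: 15.48
tool_pos: [0.5724, -0.0457, 0.0859]
ee_rot: [-3.141, -0.0, 1.816]
wrist_force: [0.0, -0.0, 0.3]
width: 0.0008
```

step_arm([
  [[0,0,-1,0,0],[0,0,-2,0,0],[0,0,-3,0,0],[0,0,-3,0,0]],
])

```text
time: 15.82
tool_pos: [0.5725, -0.0457, 0.0832]
ee_rot: [-3.141, -0.0, 1.816]
wrist_force: [0.3, -0.8, 0.2]
width: 0.0007
```

step_arm([
  [[0,0,-1,0,0],[0,0,-2,0,0],[0,0,-3,0,0],[0,0,-3,0,0]],
])

```text
time: 16.15
tool_pos: [0.5725, -0.0457, 0.0801]
ee_rot: [-3.141, -0.0, 1.816]
wrist_force: [-1.0, 0.1, 0.1]
width: 0.0004
```

step_arm([
  [[0,0,-1,0,0],[0,0,-2,0,0],[0,0,-3,0,0],[0,0,-3,0,0]],
])

```text
time: 16.48
tool_pos: [0.5728, -0.0458, 0.0795]
ee_rot: [3.14, 0.001, 1.816]
wrist_force: [-3.2, 1.2, 7.4]
width: 0.0005
```

Run:
```python
from h import *
s=snap("side");o=robot.get_obs();print(o["tool_pos"],o["wrist_force"],proj(s,o["tool_pos"]))
for bl in blobs(s,(18,120,60),(32,255,255),(250,270,110,70)): print("yellow",bl[0],bl[1],bl[2].round(1).tolist())
for bl in blobs(s,(3,130,90),(15,255,255),(375,310,50,70)): print("bar",bl[0],bl[1],bl[2].round(1).tolist())
M=R.from_euler("z",.2386).as_matrix();O=np.array([.6493,-.0292,0])
for th in (0,3,6,9):
    a=np.radians(th);e=lambda q,w,y:O+M@[.12-q*np.cos(a)+w*np.sin(a),y,.09+q*np.sin(a)+w*np.cos(a)]
    print(th,"clip mid",proj(s,e(.265,.012,.085)),proj(s,e(.265,.012,-.085)),"outer corner",proj(s,e(.24,.025,.15)),proj(s,e(.24,.025,-.15)))
```

```text
[ 0.57279541 -0.0457694   0.07944117] [-3.37726789  0.25498362  6.88224547] [315.31818535 310.37049531]
yellow 55 [252.01818182 290.30909091] [[250.0, 284.0], [255.0, 284.0], [255.0, 295.0], [250.0, 295.0]]
yellow 238 [267.56722689 306.04201681] [[256.0, 307.0], [268.5, 294.5], [279.0, 305.0], [266.5, 317.5]]
yellow 119 [325.83193277 336.46218487] [[315.0, 339.0], [315.0, 331.0], [338.0, 331.0], [338.0, 339.0]]
bar 159 [399.7672956  342.44025157] [[386.4, 338.1], [389.3, 333.0], [413.0, 346.6], [410.1, 351.6]]
0 clip mid [269.28913609 306.19280398] [328.65828129 341.47685386] outer corner [255.19117907 283.97063122] [360.50016924 344.66980714]
3 clip mid [269.01337635 302.02603644] [328.8744393  337.29763247] outer corner [255.06086404 279.98276986] [361.14646897 340.5920208 ]
6 clip mid [268.94421861 297.61658065] [329.29303627 332.84016818] outer corner [255.12005448 275.80854398] [361.97076615 336.27266555]
9 clip mid [269.08671985 292.97705457] [329.917334   328.11643905] outer corner [255.37209339 271.46121355] [362.97343202 331.72467555]
```

Run:
```python
from h import *
s=snap("side")
crop(s,235,225,200,160,4,"c8.png")
```

```text
(no output)
```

View pics/c8.png

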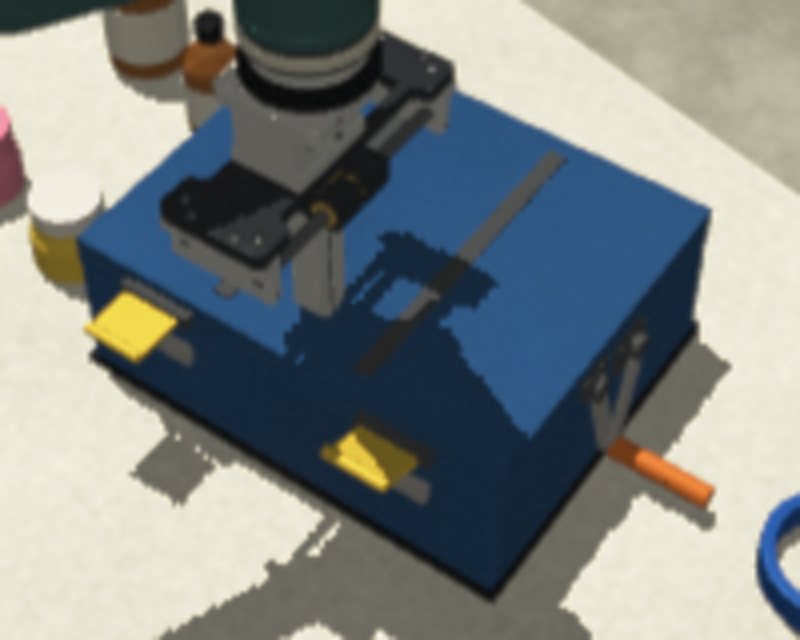

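The lid looks fully shut, with no gap: its outer-left corner is at about (255,284.5) against a predicted (255.2,284.0). The left clip is near level at (267,306) and the right one is raised at (326,336). I'll do the right clip first.

step_arm([
  [[0,0,25,0,0],[0,0,45,0,0],[-20,-33,50,0,0],[-40,-66,50,0,0],[-58,-95,50,0,0],[-64,-105,40,0,0],[-64,-105,28,0,0],[-64,-105,22,0,0]],
])

```text
time: 17.25
tool_pos: [0.5078, -0.1501, 0.097]
ee_rot: [-3.14, -0.003, 1.814]
wrist_force: [-0.6, 0.1, -0.3]
width: 0.0004
```

step_arm([
  [[0,0,-3,0,0],[0,0,-6,0,0],[0,0,-9,0,0],[0,0,-12,0,0],[0,0,-15,0,0],[0,0,-15,0,0]],
])

```text
time: 17.75
tool_pos: [0.5086, -0.1502, 0.0837]
ee_rot: [-3.141, -0.001, 1.817]
wrist_force: [-0.6, 0.1, -0.2]
width: 0.0007
```

step_arm([
  [[0,0,-4,0,0],[0,0,-8,0,0],[0,0,-12,0,0],[0,0,-15,0,0],[0,0,-15,0,0]],
])

```text
time: 18.17
tool_pos: [0.5057, -0.1515, 0.068]
ee_rot: [-3.135, -0.001, 1.815]
wrist_force: [-4.6, -1.7, 0.8]
width: 0.0007
```

step_arm([
  [[0,0,-4,0,0],[1,0,-8,0,0],[3,1,-12,0,0],[5,1,-16,0,0],[7,2,-19,0,0],[9,2,-22,0,0],[9,2,-22,0,0]],
])

```text
time: 18.75
tool_pos: [0.5186, -0.1484, 0.0471]
ee_rot: [3.14, -0.0, 1.816]
wrist_force: [-0.4, -0.1, 0.1]
width: 0.0003
```

Run:
```python
from h import *
s=snap("side");o=robot.get_obs();print(o["tool_pos"],o["wrist_force"],proj(s,o["tool_pos"]))
crop(s,235,225,200,160,4,"c9.png")
```

```text
[ 0.51852378 -0.14852212  0.04731838] [ 0.21643805 -0.70412634  0.2748431 ] [326.18323307 359.28580133]
```

View pics/c9.png

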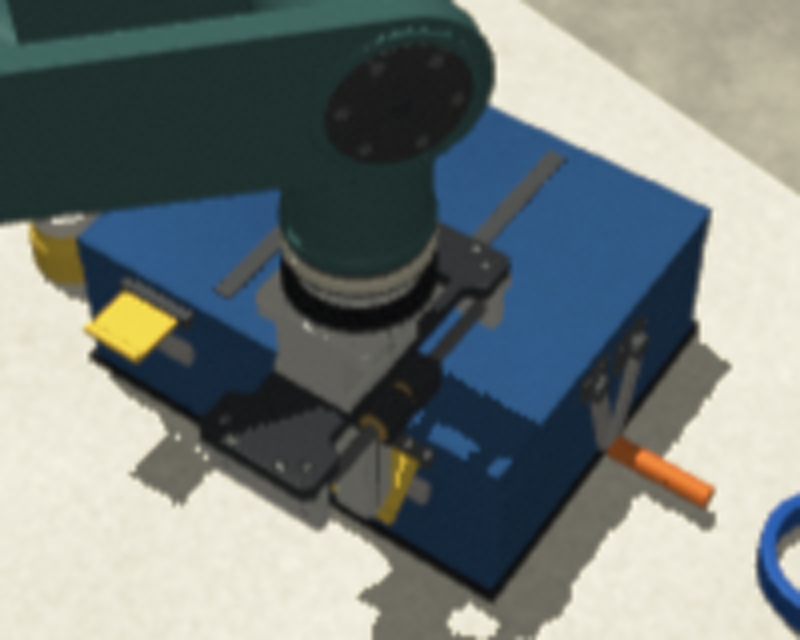

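step_arm([
  [[1,0,-3,0,0],[3,1,-6,0,0],[5,1,-8,0,0],[7,2,-8,0,0],[9,2,-8,0,0],[9,2,-8,0,0]],
])

```text
time: 19.3
tool_pos: [0.5256, -0.1469, 0.0383]
ee_rot: [-3.139, -0.001, 1.816]
wrist_force: [-3.0, -2.0, -1.3]
width: 0.0001
```

step_arm([
  [[1,0,0,0,0],[2,1,0,0,0],[3,1,0,0,0],[3,1,0,0,0]],
])

```text
time: 19.63
tool_pos: [0.5291, -0.1453, 0.0388]
ee_rot: [-3.14, -0.001, 1.816]
wrist_force: [-3.4, -0.7, -3.3]
width: 0.0004
```

step_arm([
  [[1,0,0,0,0],[2,0,0,0,0],[2,0,0,0,0]],
])

```text
time: 19.88
tool_pos: [0.5313, -0.1452, 0.039]
ee_rot: [-3.141, -0.001, 1.816]
wrist_force: [-3.5, -0.7, -2.5]
width: 0.0008
```

step_arm([
  [[1,0,0,0,0],[2,1,0,0,0],[2,1,0,0,0]],
])

```text
time: 20.13
tool_pos: [0.5311, -0.1453, 0.039]
ee_rot: [-3.136, -0.0, 1.816]
wrist_force: [-8.9, -1.0, 0.6]
width: 0.0006
```

step_arm([
  [[-12,-3,0,0,0],[-22,-5,5,0,0],[-26,-6,35,0,0],[-28,-6,65,0,0],[-37,30,70,0,0],[-46,66,70,0,0],[-55,102,70,0,0],[-64,138,70,0,0]],
])

```text
time: 20.8
tool_pos: [0.471, -0.0054, 0.1117]
ee_rot: [3.135, 0.001, 1.815]
wrist_force: [0.9, 0.1, -0.3]
width: 0.0007
```

Run:
```python
from h import *
s=snap("side");o=robot.get_obs();print(o["tool_pos"],o["wrist_force"])
for bl in blobs(s,(18,120,40),(32,255,255),(300,300,60,70)): print("yellow",bl[0],bl[1],bl[2].round(1).tolist())
M=R.from_euler("z",.2386).as_matrix();O=np.array([.6493,-.0292,0])
for a in (1.57,1.3,1.1): print(a,[proj(s,O+M@[-.128-r*np.cos(a),-.085,.102-r*np.sin(a)]).round(1) for r in(0,.018,.035)])
```

```text
[0.4690588  0.00116887 0.11161624] [-2.31860274  3.54343476 -0.19340772]
yellow 201 [331.72636816 341.23383085] [[319.1, 340.0], [325.0, 330.4], [343.9, 342.1], [338.0, 351.6]]
1.57 [array([333.2, 336.2]), array([333.2, 341.2]), array([333.2, 345.7])]
1.3 [array([333.2, 336.2]), array([332. , 342.5]), array([330.8, 348.3])]
1.1 [array([333.2, 336.2]), array([331.1, 343.1]), array([329.1, 349.6])]
```

step_arm([
  [[0,13,-10,0,0],[0,13,-20,0,0],[0,13,-28,0,0],[0,13,-34,0,0],[0,13,-39,0,0],[0,13,-43,0,0],[0,13,-43,0,0]],
])

```text
time: 21.43
tool_pos: [0.4693, 0.0055, 0.0654]
ee_rot: [-3.14, -0.0, 1.814]
wrist_force: [0.1, 1.5, 0.6]
width: 0.0002
```

step_arm([
  [[0,0,-4,0,0],[1,0,-8,0,0],[3,1,-12,0,0],[5,1,-16,0,0],[7,2,-19,0,0],[9,2,-22,0,0],[9,2,-22,0,0]],
])

```text
time: 22.02
tool_pos: [0.479, 0.0086, 0.0437]
ee_rot: [3.141, -0.001, 1.816]
wrist_force: [0.6, -1.0, 0.2]
width: 0.0004
```

step_arm([
  [[1,1,-2,0,0],[3,3,-4,0,0],[5,4,-5,0,0],[7,5,-5,0,0],[9,5,-5,0,0],[9,5,-5,0,0]],
])

```text
time: 22.52
tool_pos: [0.4868, 0.0137, 0.0385]
ee_rot: [-3.139, -0.001, 1.816]
wrist_force: [-3.2, -0.7, -1.5]
width: 0.0
```

step_arm([
  [[1,0,0,0,0],[2,1,0,0,0],[3,1,0,0,0],[3,1,0,0,0]],
])

```text
time: 22.85
tool_pos: [0.4903, 0.0146, 0.039]
ee_rot: [-3.141, -0.001, 1.816]
wrist_force: [-3.4, -0.2, -3.4]
width: -0.0001
```

step_arm([
  [[1,0,0,0,0],[2,0,0,0,0],[2,0,0,0,0]],
])

```text
time: 23.1
tool_pos: [0.4911, 0.0146, 0.039]
ee_rot: [-3.138, -0.002, 1.816]
wrist_force: [-6.9, 0.9, 0.2]
width: 0.0003
```

step_arm([
  [[-12,-3,0,0,0],[-24,-6,5,0,0],[-30,-7,35,0,0],[-45,-10,70,0,0],[-75,-10,100,0,0],[-110,-10,120,0,0],[-140,-10,130,0,0],[-140,-10,130,0,0]],
])

```text
time: 23.77
tool_pos: [0.3533, 0.0042, 0.1751]
ee_rot: [3.129, 0.005, 1.816]
wrist_force: [0.0, -0.9, 0.7]
width: 0.0004
```

Run:
```python
from h import *
s=snap("side");t=snap("top");o=robot.get_obs();print(o["tool_pos"],o["wrist_force"])
crop(s,225,215,245,180,3.25,"c10.png")
for n,r in(("R",(300,300,60,70)),("L",(255,280,45,50))):
  for bl in blobs(s,(18,120,40),(32,255,255),r): print(n,bl[0],bl[1],bl[2].round(1).tolist())
M=R.from_euler("z",.2386).as_matrix();O=np.array([.6493,-.0292,0])
for y in(-.085,.085):
  for a in (1.57,1.3): print(y,a,[proj(s,O+M@[-.128-r*np.cos(a),y,.102-r*np.sin(a)]).round(1) for r in(0,.018,.035)])
```

```text
[0.35462243 0.0041945  0.17163589] [ 1.32797773  0.98943779 -1.33167458]
R 202 [331.7029703  341.25247525] [[319.1, 340.2], [324.9, 330.5], [343.9, 341.9], [338.0, 351.6]]
L 169 [272.98816568 307.01183432] [[261.1, 306.1], [266.6, 297.0], [284.4, 307.6], [278.9, 316.8]]
-0.085 1.57 [array([333.2, 336.2]), array([333.2, 341.2]), array([333.2, 345.7])]
-0.085 1.3 [array([333.2, 336.2]), array([332. , 342.5]), array([330.8, 348.3])]
0.085 1.57 [array([274.1, 301.6]), array([274.7, 306.6]), array([275.3, 311.2])]
0.085 1.3 [array([274.1, 301.6]), array([273.4, 307.7]), array([272.7, 313.4])]
```

View pics/c10.png

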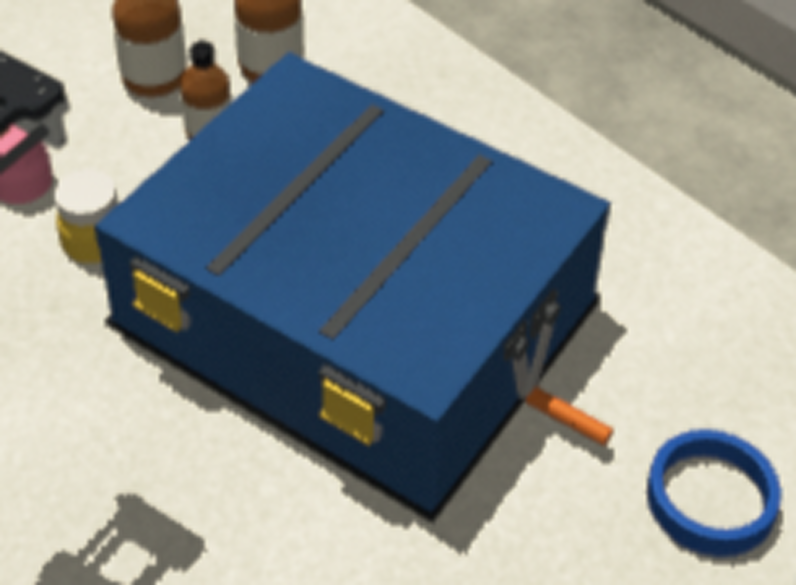

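The lid is shut with no gap, both clips hang flat on the front at about (158,297) and (348,408), and the bottle, jar and tape look untouched. Handing in.

```bash
python3 -c "
from bench import robot
print(robot.close_job())"
```

```text
the job is handed in; nothing more can be done
None
```

The case is closed as asked, and I handed the job in at about 24 s of the 72 s allowed. I pulled the orange bar forward until the stay held folded, with the lid at about 39°. Then I lowered the lid with closed fingers until it was shut, and folded the right clip and then the left.

**Last checks:**
- **Lid:** the final side picture shows it flush with no gap. Its front-left corner was within about 1 px of where a shut lid should be.
- **Clips:** both hang flat on the front. Their image positions match fully down to within about 2 px. Each ended against a hard stop, at about 9 N on the right clip and 7 N on the left.
- **Surroundings:** the bottle, jar and tape look undisturbed in that picture. I did not measure their positions again.
- **Forces:** the highest wrist reading I saw was about 11 N, during the pull on the bar.

**What went wrong or disagreed:**
- **Fingertips:** they sat about 30–35 mm above the reported TCP. Because of this, the first pull on the bar missed and the first press on the lid passed in front of its edge. Neither did any harm, and I redid both.
- **Lid lowering:** I read almost no force over roughly the last 15° of closing, so the lid may have sunk the last part partly on its own. I could not measure its closing speed.

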